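Carry the coat bottles over to the spraying rack in their order

TASK

The four closed paint bottles stand in one rack in the order of the coats. Move them over to the empty rack so that they stand there in the same order from left to right, one upright in each cup. Keep the bottles upright all the way and leave the thinner can where it stands.

Things in the scene. Friction and masses are not known exactly. Their poses are not given: they have to be found in the camera images.
- nozzle_bottle: white squeeze bottle with a thin pointed nozzle: straight round body 42 mm in diameter and 75 mm high, cone shoulder to 84 mm, collar 23 mm in diameter to 93 mm, then the pointed nozzle, 114 mm high in all; good to grip on the body 60 to 70 mm up. Origin: centre of its underside; z up. Weighs 50 to 170 g.
- low_jar: low white jar, body 44 mm in diameter, with a flat ribbed black screw lid 47 mm in diameter from 45 to 62 mm height (62 mm high in all); good to grip on the lid, 50 to 55 mm up. Origin: centre of its underside; z up. Weighs 50 to 170 g.
- tall_bottle: tall straight white bottle with a flat grey flip-top cap: body 40 mm in diameter to 85 mm height, cap 32 mm in diameter from 91 to 110 mm (111 mm high in all); good to grip on the body 75 mm up. Origin: centre of its underside; z up. Weighs 50 to 170 g.
- touchup_bottle: small amber glass touch-up bottle, body 40 mm in diameter to 36 mm height, with a long slim black brush cap above the shoulder, from 44 to 90 mm height, 20 mm in diameter below and 17 mm at the top; good to grip on the cap about 72 mm up. Origin: centre of its underside; z up. Weighs 50 to 170 g.
- nozzle_cup: the clip-in cup of the full rack in which the nozzle bottle stands at the start: square grey plastic, open on top, 64 mm outside, 60 mm inside, 22 mm high, floor 4 mm thick; fixed. All cups are alike. Origin: centre of its underside (8 mm above the bench); x across the row, y along the row
- low_cup: the clip-in cup of the full rack in which the low jar stands at the start: square grey plastic, open on top, 64 mm outside, 60 mm inside, 22 mm high, floor 4 mm thick; fixed. All cups are alike. Origin: centre of its underside (8 mm above the bench); x across the row, y along the row
- tall_cup: the clip-in cup of the full rack in which the tall bottle stands at the start: square grey plastic, open on top, 64 mm outside, 60 mm inside, 22 mm high, floor 4 mm thick; fixed. All cups are alike. Origin: centre of its underside (8 mm above the bench); x across the row, y along the row
- touchup_cup: the clip-in cup of the full rack in which the touchup bottle stands at the start: square grey plastic, open on top, 64 mm outside, 60 mm inside, 22 mm high, floor 4 mm thick; fixed. All cups are alike. Origin: centre of its underside (8 mm above the bench); x across the row, y along the row
- rack_b: the empty rack, fixed, beside the full one (left or right of it): aluminium strip 76 x 288 mm, 8 mm thick, with four of the same grey cups in a row, 60 mm square inside, rim 30 mm and inner floor 12 mm above the bench. Origin: centre of the strip's underside; x across the row, y along it: cup centres at x = 0, y = +99, +33, -33, -99 mm; +y is the left end seen from the robot. Turned up to 0.3 rad
- thinner_can: bystander: closed upright round can, 60 mm in diameter and 110 mm high, on the bench beyond the racks; leave it alone. A small mixing cup also stands beyond the racks and a brush lies at the far left. Origin: centre of its underside.

How it is judged:
At the end, for the whole second after the job is handed in: All four bottles stand in the cups of the rack that was empty, on the cup floors (8 mm), within 16 mm of the row's centre line, upright (0.12 rad), one to a cup, in the left-to-right order they had in the first rack; all at rest; thinner can within 20 mm of its place (x of nozzle_bottle in the frame of rack_b between -0.016 and 0.016 m and y of nozzle_bottle in the frame of rack_b between -0.116 and 0.116 m and z of nozzle_bottle in the frame of rack_b between 0.006 and 0.02 m and angle between each of nozzle_bottle, low_jar, tall_bottle, touchup_bottle's own z axis and vertical below 0.12 rad and linear speed of each of nozzle_bottle, low_jar, tall_bottle, touchup_bottle below 0.02 m/s and x of low_jar in the frame of rack_b between -0.016 and 0.016 m and y of low_jar in the frame of rack_b between -0.116 and 0.116 m and z of low_jar in the frame of rack_b between 0.006 and 0.02 m and x of tall_bottle in the frame of rack_b between -0.016 and 0.016 m and y of tall_bottle in the frame of rack_b between -0.116 and 0.116 m and z of tall_bottle in the frame of rack_b between 0.006 and 0.02 m and x of touchup_bottle in the frame of rack_b between -0.016 and 0.016 m and y of touchup_bottle in the frame of rack_b between -0.116 and 0.116 m and z of touchup_bottle in the frame of rack_b between 0.006 and 0.02 m and ((y of low_cup in the frame of nozzle_cup above 0 m and ((y of low_jar in the frame of rack_b above 0.066 m and y of nozzle_bottle in the frame of rack_b below 0.066 m) or (y of low_jar in the frame of rack_b above 0 m and y of nozzle_bottle in the frame of rack_b below 0 m) or (y of low_jar in the frame of rack_b above -0.066 m and y of nozzle_bottle in the frame of rack_b below -0.066 m))) or (y of low_cup in the frame of nozzle_cup below 0 m and ((y of nozzle_bottle in the frame of rack_b above 0.066 m and y of low_jar in the frame of rack_b below 0.066 m) or (y of nozzle_bottle in the frame of rack_b above 0 m and y of low_jar in the frame of rack_b below 0 m) or (y of nozzle_bottle in the frame of rack_b above -0.066 m and y of low_jar in the frame of rack_b below -0.066 m)))) and ((y of tall_cup in the frame of nozzle_cup above 0 m and ((y of tall_bottle in the frame of rack_b above 0.066 m and y of nozzle_bottle in the frame of rack_b below 0.066 m) or (y of tall_bottle in the frame of rack_b above 0 m and y of nozzle_bottle in the frame of rack_b below 0 m) or (y of tall_bottle in the frame of rack_b above -0.066 m and y of nozzle_bottle in the frame of rack_b below -0.066 m))) or (y of tall_cup in the frame of nozzle_cup below 0 m and ((y of nozzle_bottle in the frame of rack_b above 0.066 m and y of tall_bottle in the frame of rack_b below 0.066 m) or (y of nozzle_bottle in the frame of rack_b above 0 m and y of tall_bottle in the frame of rack_b below 0 m) or (y of nozzle_bottle in the frame of rack_b above -0.066 m and y of tall_bottle in the frame of rack_b below -0.066 m)))) and ((y of tall_cup in the frame of low_cup above 0 m and ((y of tall_bottle in the frame of rack_b above 0.066 m and y of low_jar in the frame of rack_b below 0.066 m) or (y of tall_bottle in the frame of rack_b above 0 m and y of low_jar in the frame of rack_b below 0 m) or (y of tall_bottle in the frame of rack_b above -0.066 m and y of low_jar in the frame of rack_b below -0.066 m))) or (y of tall_cup in the frame of low_cup below 0 m and ((y of low_jar in the frame of rack_b above 0.066 m and y of tall_bottle in the frame of rack_b below 0.066 m) or (y of low_jar in the frame of rack_b above 0 m and y of tall_bottle in the frame of rack_b below 0 m) or (y of low_jar in the frame of rack_b above -0.066 m and y of tall_bottle in the frame of rack_b below -0.066 m)))) and ((y of touchup_cup in the frame of nozzle_cup above 0 m and ((y of touchup_bottle in the frame of rack_b above 0.066 m and y of nozzle_bottle in the frame of rack_b below 0.066 m) or (y of touchup_bottle in the frame of rack_b above 0 m and y of nozzle_bottle in the frame of rack_b below 0 m) or (y of touchup_bottle in the frame of rack_b above -0.066 m and y of nozzle_bottle in the frame of rack_b below -0.066 m))) or (y of touchup_cup in the frame of nozzle_cup below 0 m and ((y of nozzle_bottle in the frame of rack_b above 0.066 m and y of touchup_bottle in the frame of rack_b below 0.066 m) or (y of nozzle_bottle in the frame of rack_b above 0 m and y of touchup_bottle in the frame of rack_b below 0 m) or (y of nozzle_bottle in the frame of rack_b above -0.066 m and y of touchup_bottle in the frame of rack_b below -0.066 m)))) and ((y of touchup_cup in the frame of low_cup above 0 m and ((y of touchup_bottle in the frame of rack_b above 0.066 m and y of low_jar in the frame of rack_b below 0.066 m) or (y of touchup_bottle in the frame of rack_b above 0 m and y of low_jar in the frame of rack_b below 0 m) or (y of touchup_bottle in the frame of rack_b above -0.066 m and y of low_jar in the frame of rack_b below -0.066 m))) or (y of touchup_cup in the frame of low_cup below 0 m and ((y of low_jar in the frame of rack_b above 0.066 m and y of touchup_bottle in the frame of rack_b below 0.066 m) or (y of low_jar in the frame of rack_b above 0 m and y of touchup_bottle in the frame of rack_b below 0 m) or (y of low_jar in the frame of rack_b above -0.066 m and y of touchup_bottle in the frame of rack_b below -0.066 m)))) and ((y of touchup_cup in the frame of tall_cup above 0 m and ((y of touchup_bottle in the frame of rack_b above 0.066 m and y of tall_bottle in the frame of rack_b below 0.066 m) or (y of touchup_bottle in the frame of rack_b above 0 m and y of tall_bottle in the frame of rack_b below 0 m) or (y of touchup_bottle in the frame of rack_b above -0.066 m and y of tall_bottle in the frame of rack_b below -0.066 m))) or (y of touchup_cup in the frame of tall_cup below 0 m and ((y of tall_bottle in the frame of rack_b above 0.066 m and y of touchup_bottle in the frame of rack_b below 0.066 m) or (y of tall_bottle in the frame of rack_b above 0 m and y of touchup_bottle in the frame of rack_b below 0 m) or (y of tall_bottle in the frame of rack_b above -0.066 m and y of touchup_bottle in the frame of rack_b below -0.066 m)))) and distance of thinner_can from where it was at the start of the episode below 0.02 m); the robot touches nothing.
It fails at once if a bottle is tipped by more than 0.6 rad (angle between any of nozzle_bottle, low_jar, tall_bottle, touchup_bottle's own z axis and vertical above 0.6 rad).
It fails at once if the thinner can is pushed more than 20 mm or knocked over (distance of thinner_can from where it was at the start of the episode above 0.02 m or angle between thinner_can's own z axis and vertical above 0.3 rad).
It also fails if it takes over 109 s, if anything falls off the work surface, if the arm or the gripper's body presses on something with over 40 N, if the wrist force passes 120 N, or if a joint passes its speed limit or range.

ROBOT

A 6-joint arm with a two-finger parallel gripper is mounted at the origin on the work surface. World frame = base frame: x ahead of the robot, y to its left, z up, the work surface at z = 0. Lengths are in m, angles in rad, forces in N, time in s.
With the tool pointing down it reaches from about 0.35 to 0.775 m from the base axis. Payload 5.5 kg.
Tool frame: the origin (TCP) lies between the finger pads; the fingertips stand 19 mm ahead of it and the grasp point (between the pads) is the TCP; z points along the fingers, y is the direction in which the jaws open and shut (so a half turn about z gives the same grasp; the last joint's range is limited). The gripper opens to 85 mm and grips with 20 to 120 N. Pads are 22 mm wide; open, the fingers measure 114 mm over their backs; the gripper's body (76 mm by 85 mm) begins 54 mm behind the grasp point. The pads swing forward as they close: fully open they stand 13 mm farther back than shut.
Start: joints at [-1.488, 0.313, 0.046, 1.304, 0, 1.431], TCP at [0.127, -0.561, 0.25] pointing down, gripper open.
Joint ranges: [-2.76, 2.76], [-0.86, 1.69], [-1.03, 1.26], [-2.2, 2.34], [-1.47, 1.5], [-3.14, 3.14]. Speed limits (rad/s): [2.57, 2.57, 3.14, 3.14, 3.14, 3.14].

INTERFACE

Orientations are given as a unit quaternion [w, x, y, z].
In Python, from workcell import get_state, cams, workorder gives the robot as it stands.
- The arm moves only by the tool play_rows, never from a script. Its argument "series" is text: rows parted by semicolons, each of 7 numbers parted by spaces: the opening in per cent of the stroke, from 0 (shut) to 100 (fully open), then the shift along the tool's x, y, z in cm, then the turn, a rotation vector about the tool's x, y, z in degrees. A call has 1 to 12 rows; each row shifts and turns the commanded pose from where the row before left it, along the tool's axes as they then stand; what a row does not reach is not made up. A row lasts 1/8 s, in which the tool goes at most 62.5 mm and 10.7 degrees, less where a joint would pass 70% of its speed; a pose out of reach is approached as far as the arm can. A call with a gripper value outside its range is refused whole. The fingers move at their own pace and stop on an object; "newtons" is the grip in N (left out, the last holds). Time passes only in rows, so rows that do not move let the fingers close. It gives the time, the measured TCP pose, the force and the opening at its end, in the units of the state.
- get_state(): the state, without advancing time (a new reading comes with each control period).
- cams.read_camera(name): name is "scene" or "top" or "wrist"; returns the picture (420x560x3 uint8, red, green, blue); there is no depth.
- cams.get_calibration(name): a dict with "fx", "fy", "cx", "cy" (pixels), "rvec" (rotation vector, rad) and "tvec" (3), from world to camera coordinates, as OpenCV has them. Camera axes: x right, y down, z forward; pixel columns grow to the right and rows downward; lengths in m; the calibration is good to about 2 mm. A picture is of the moment at which its call begins: read the wrist's pose just before it. get_calibration takes no time and is no camera call; for the wrist camera it gives the pose at the moment of the call.
- workorder.hand_in(): hands the job in, once; it reports no verdict.
The state is a dict: "clock": time; "joint_pos": joint angles; "qvel": joint speeds; "tau": joint torques, N m; "tcp_pos": TCP position; "orientation": TCP orientation; "wrist_force": force on the tool from outside, world axes, zero at the start; "ft_torque": the same for the moment, N m; "finger_gap": finger opening in m.
Only numpy, scipy, OpenCV 4.12 (cv2) and the standard library are available. Lean on these libraries where they do the work, as an engineer would, in place of code of your own. Each camera call takes 0.05 s, during which the arm holds its last target.

## Working session

There is one attempt and no reset: what is moved stays moved. The work goes in short steps, Python scripts to look and compute and a tool call to move; the robot and the scene stay as the last step left them, time stands still between calls to the robot, and variables do not carry over. Pictures are saved under pics/ and viewed, and the job is handed in when it is done.

Besides the shell and the picture viewer there is one more tool, called after "Call:" in YAML: its name, and indented under it one key for each argument. play_rows: Moves the arm, as the interface text tells. Its arguments: {"type":"object","properties":{"series":{"type":"string"},"newtons":{"type":"number"}},"required":["series"]}

```bash
mkdir -p pics; ls; cat > h.py <<'E'
import numpy as np,cv2
from workcell import get_state,cams,workorder
def snap(n,f):
    im=cams.read_camera(n); cv2.imwrite('pics/'+f,im[:,:,::-1]); return im
def cal(n):
    c=cams.get_calibration(n); K=np.array([[c['fx'],0,c['cx']],[0,c['fy'],c['cy']],[0,0,1.]])
    R=cv2.Rodrigues(np.array(c['rvec'],float))[0]; t=np.array(c['tvec'],float).ravel()
    return K,R,t
def ray(c,u,v):
    K,R,t=c; d=R.T@np.linalg.inv(K)@np.array([u,v,1.]); return -R.T@t,d
def onz(c,u,v,z):
    o,d=ray(c,u,v); return o+d*(z-o[2])/d[2]
def proj(c,p):
    K,R,t=c; q=K@(R@np.asarray(p,float)+t); return q[:2]/q[2]
def tri(c1,p1,c2,p2):
    o1,d1=ray(c1,*p1);o2,d2=ray(c2,*p2)
    s=np.linalg.lstsq(np.stack([d1,-d2],1),o2-o1,rcond=None)[0]
    a=o1+s[0]*d1;b=o2+s[1]*d2
    return (a+b)/2,np.linalg.norm(a-b)
E
python3 - <<'E'
from h import *
print(get_state())
for n in ['scene','top','wrist']:
    snap(n,n+'0.png'); c=cal(n); print(n,c[0].tolist(),(-c[1].T@c[2]).round(3),c[1].round(3).tolist())
E
```

```text
pics
{'clock': 0.0, 'joint_pos': array([-1.48761165e+00,  3.13994610e-01,  4.49651520e-02,  1.30359847e+00,
        1.51697641e-05,  1.43120451e+00]), 'qvel': array([-0.00218407, -0.00062734,  0.00108795, -0.00043571,  0.00224916,
        0.00013874]), 'tau': array([-3.69868776e-04, -4.80625105e+01,  2.98534405e+01,  1.92504411e-02,
       -2.63174270e-04,  8.65622496e-06]), 'tcp_pos': array([ 0.1269985 , -0.56030548,  0.24940648]), 'orientation': array([-9.15219803e-04,  9.93802325e-01,  1.11157998e-01,  3.34072118e-05]), 'wrist_force': array([ 0.51849895, -0.41077696, -0.08082836]), 'ft_torque': array([-0.04735502, -0.0317042 ,  0.00794504]), 'finger_gap': 0.08521800703230246}
scene [[546.9758224804453, 0.0, 273.01484074590155], [0.0, 546.9758224804453, 216.92699293880506], [0.0, 0.0, 1.0]] [ 0.991 -0.379  0.88 ] [[0.703, 0.711, -0.006], [0.593, -0.591, -0.547], [-0.392, 0.381, -0.837]]
top [[517.138429704219, 0.0, 273.3864394243482], [0.0, 517.138429704219, 211.0035502928735], [0.0, 0.0, 1.0]] [0.491 0.016 1.032] [[0.004, -1.0, 0.03], [-0.992, -0.007, -0.123], [0.124, -0.03, -0.992]]
wrist [[352.7587597303487, 0.0, 279.60321142564027], [0.0, 352.7587597303487, 206.16312701575956], [0.0, 0.0, 1.0]] [ 0.202 -0.544  0.373] [[0.221, -0.975, -0.001], [-0.93, -0.211, 0.302], [-0.295, -0.065, -0.953]]
```

View pics/scene0.png

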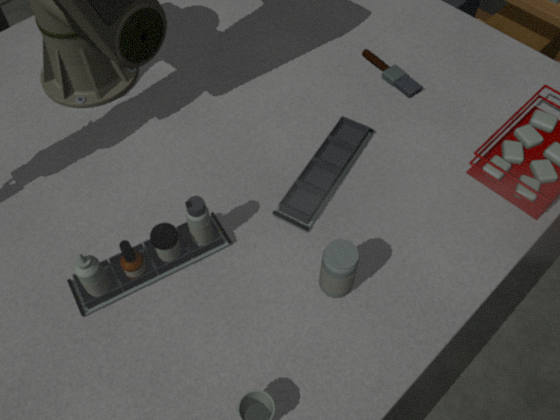

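View pics/top0.png

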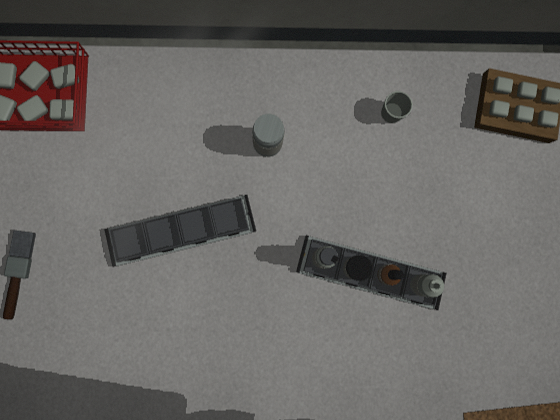

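View pics/wrist0.png

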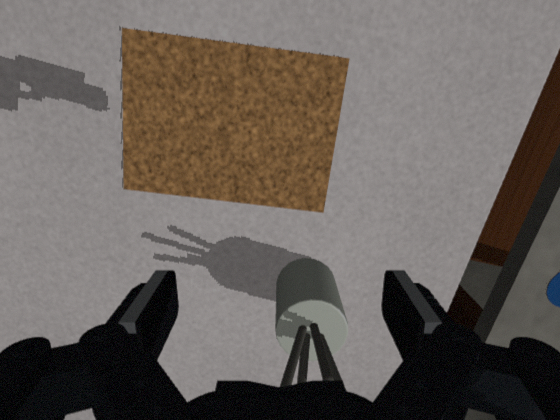

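The top view shows the full rack around (375,272) px, holding tall, low jar, touch-up and nozzle from left to right. The empty rack is around (180,230) px and the can at (268,135). I'll zoom in to measure.

```bash
python3 - <<'E'
import cv2,numpy as np
a=cv2.imread('pics/top0.png');b=cv2.imread('pics/scene0.png')
def z(im,x0,y0,x1,y1,s,f):
    c=np.clip(im[y0:y1,x0:x1].astype(float)*1.8,0,255).astype('uint8')
    cv2.imwrite('pics/'+f,cv2.resize(c,None,fx=s,fy=s,interpolation=cv2.INTER_CUBIC))
z(a,95,185,265,275,4,'zt_e.png'); z(a,295,225,455,315,5,'zt_f.png')
z(b,265,110,385,235,4,'zs_e.png'); z(b,60,185,240,320,4,'zs_f.png')
E
```

```text
(no output)
```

View pics/zt_e.png

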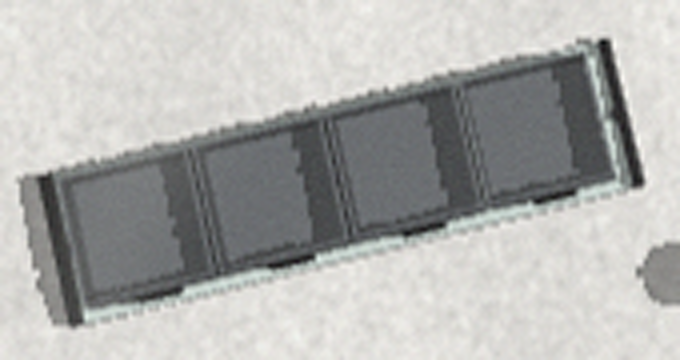

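View pics/zt_f.png

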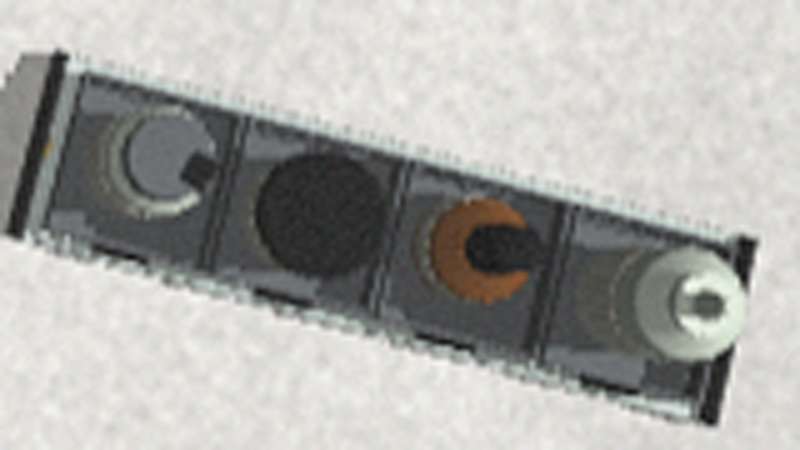

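View pics/zs_e.png

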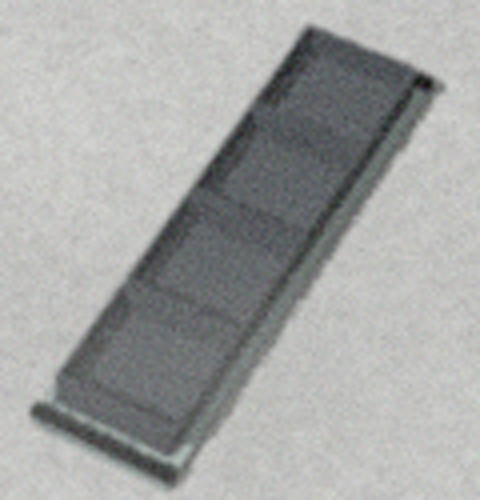

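View pics/zs_f.png

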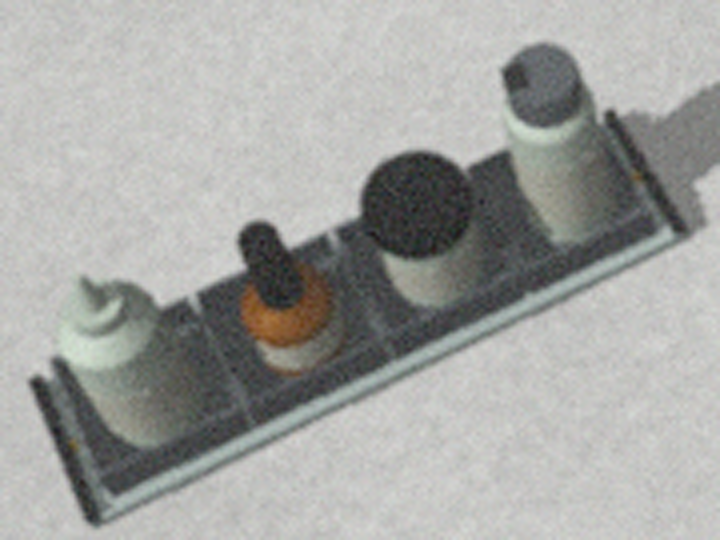

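```bash
cat > m1.py <<'E'
from h import *
ct,cs=cal('top'),cal('scene')
T=lambda u,v,o,s:(o[0]+(u+.5)/s-.5,o[1]+(v+.5)/s-.5)
tf=lambda u,v:T(u,v,(295,225),5); sf=lambda u,v:T(u,v,(60,185),4)
te=lambda u,v:T(u,v,(95,185),4); se=lambda u,v:T(u,v,(265,110),4)
for n,a,b,h in [('tall',(171,157),(543,78),.123),('jar',(322,213),(418,198),.074),('touch',(525,248),(258,235),.102),('noz',(712,304),(84,278),.126)]:
    p,g=tri(ct,tf(*a),cs,sf(*b)); print(n,p.round(4),'gap',round(g,4),'topz',onz(ct,*tf(*a),h).round(4),'sc',onz(cs,*sf(*b),h).round(4))
print('empty rack')
P={}
for n,a,b in [('L far',(62,172),(420,76)),('L near',(85,306),(310,28)),('R near',(620,185),(58,385)),('R far',(585,55),(185,452))]:
    p,g=tri(ct,te(*a),cs,se(*b)); print(n,p.round(4),round(g,4),onz(ct,*te(*a),.03).round(4),onz(cs,*se(*b),.03).round(4))
print('dividers top')
for a in [((188,153),(215,276)),((322,122),(350,242)),((457,90),(485,208))]:
    q=[onz(ct,*te(*x),.03) for x in a]; print([x.round(4) for x in q], ((q[0]+q[1])/2).round(4))
print('full rack dividers')
for a in [((243,118),(210,272)),((407,160),(372,315)),((567,205),(535,358))]:
    q=[onz(ct,*tf(*x),.03) for x in a]; print([x.round(4) for x in q], ((q[0]+q[1])/2).round(4))
E
python3 m1.py
```

```text
tall [ 0.5258 -0.1092  0.1222] gap 0.001 topz [ 0.5255 -0.1095  0.123 ] sc [ 0.5267 -0.1091  0.123 ]
jar [ 0.5072 -0.1714  0.0757] gap 0.0011 topz [ 0.5069 -0.1722  0.074 ] sc [ 0.5066 -0.1706  0.074 ]
touch [ 0.4946 -0.2376  0.1086] gap 0.0014 topz [ 0.4942 -0.24    0.102 ] sc [ 0.4909 -0.2358  0.102 ]
noz [ 0.4744 -0.2999  0.1258] gap 0.002 topz [ 0.4749 -0.2989  0.126 ] sc [ 0.4738 -0.3008  0.126 ]
empty rack
L far [0.5813 0.2992 0.0343] 0.0005 [0.5815 0.3002 0.03  ] [0.5794 0.3029 0.03  ]
L near [0.5175 0.2864 0.0316] 0.0007 [0.5173 0.2866 0.03  ] [0.5168 0.288  0.03  ]
R near [0.5793 0.0338 0.0239] 0.0057 [0.5769 0.0315 0.03  ] [0.5839 0.0331 0.03  ]
R far [0.6446 0.052  0.0172] 0.0063 [0.6406 0.0492 0.03  ] [0.6516 0.0481 0.03  ]
dividers top
[array([0.5911, 0.2403, 0.03  ]), array([0.5319, 0.2253, 0.03  ])] [0.5615 0.2328 0.03  ]
[array([0.6067, 0.1762, 0.03  ]), array([0.5486, 0.1612, 0.03  ])] [0.5776 0.1687 0.03  ]
[array([0.6228, 0.1113, 0.03  ]), array([0.5654, 0.0967, 0.03  ])] [0.5941 0.104  0.03  ]
full rack dividers
[array([ 0.5443, -0.1506,  0.03  ]), array([ 0.4848, -0.137 ,  0.03  ])] [ 0.5145 -0.1438  0.03  ]
[array([ 0.5283, -0.2144,  0.03  ]), array([ 0.4686, -0.1996,  0.03  ])] [ 0.4984 -0.207   0.03  ]
[array([ 0.5111, -0.2767,  0.03  ]), array([ 0.4524, -0.2625,  0.03  ])] [ 0.4817 -0.2696  0.03  ]
```

```bash
cat > d.py <<'E'
import sys
from h import *
from scipy.spatial.transform import Rotation as Ro
def main(x,y,z,yaw):
    s=get_state(); q=s['orientation']; R=Ro.from_quat([q[1],q[2],q[3],q[0]])
    x=np.array([x,y,z]);a=np.radians(yaw);c,d=np.cos(a),np.sin(a)
    Rt=Ro.from_matrix(np.array([[c,d,0],[d,-c,0],[0,0,-1.]]))
    print('clock',s['clock'],'tcp',s['tcp_pos'].round(4),'gap',round(s['finger_gap'],4),'F',s['wrist_force'].round(1),'q',s['joint_pos'].round(2))
    print('shift cm in tool now',(R.inv().apply(x-s['tcp_pos'])*100).round(2),'turn deg',np.degrees((R.inv()*Rt).as_rotvec()).round(2))
    print('shift cm in target frame',(Rt.inv().apply(x-s['tcp_pos'])*100).round(2))
main(*map(float,sys.argv[1:5]))
E
python3 d.py .526 -.109 .17 75.4
python3 - <<'E'
from h import *
ct,cs=cal('top'),cal('scene')
p,g=tri(ct,(268,128),cs,(341,253));print('can top',p,g)
cw=cal('wrist');print('mug base',onz(cw,307,280,0.0))
E
```

```text
clock 0.15 tcp [ 0.127  -0.5604  0.2496] gap 0.0854 F [-0.3 -0.2  0.4] q [-1.49  0.31  0.05  1.3  -0.    1.43]
shift cm in tool now [ 48.89 -35.2    8.02] turn deg [-7.000e-02 -6.000e-02 -6.264e+01]
shift cm in target frame [53.74 27.23  7.96]
can top [ 0.75849681 -0.00167969  0.11326972] 0.0001749062063150737
mug base [ 4.12240518e-03 -6.21308352e-01 -5.55111512e-17]
```

Call:
play_rows:
  series: "100 0 0 -4 0 0 0;100 0 0 -4 0 0 0;100 0 0 0 0 0 -10.4;100 0 0 0 0 0 -10.4;100 0 0 0 0 0 -10.4;100 0 0 0 0 0 -10.4;100 0 0 0 0 0 -10.4;100 0 0 0 0 0 -10.4;100 0 0 0 0 0 0"
  newtons: 40

```text
clock: 1.27
tcp_pos: [0.127, -0.5607, 0.33]
orientation: [-0.0, 0.793, 0.609, 0.0]
wrist_force: [0.3, 0.7, -0.0]
finger_gap: 0.0854
```

```bash
python3 d.py .526 -.109 .25 75.4
```

```text
clock 1.275 tcp [ 0.127  -0.5607  0.33  ] gap 0.0854 F [ 0.3  0.7 -0. ] q [-1.49  0.31  0.23  1.5   0.    0.34]
shift cm in tool now [53.93 26.9   8.02] turn deg [-0.01 -0.03 -0.35]
shift cm in target frame [53.77 27.22  8.  ]
```

Call:
play_rows:
  series: "100 4.9 2.45 0 0 0 0;100 4.9 2.45 0 0 0 0;100 4.9 2.45 0 0 0 0;100 4.9 2.45 0 0 0 0;100 4.9 2.45 0 0 0 0;100 4.9 2.45 0 0 0 0;100 4.9 2.45 1 0 0 0;100 4.9 2.45 2 0 0 0;100 4.9 2.45 2.5 0 0 0;100 4.9 2.45 2.5 0 0 0;100 4.9 2.45 0 0 0 0;100 0 0 0 0 0 0"

```text
clock: 2.78
tcp_pos: [0.527, -0.1059, 0.2494]
orientation: [-0.001, 0.792, 0.611, -0.0]
wrist_force: [0.1, 0.4, -0.4]
finger_gap: 0.0854
```

```bash
python3 d.py .526 -.109 .087 75.4; python3 - <<'E'
from h import *
snap('wrist','w1.png'); 
c=cal('wrist')
for p in [(.526,-.109,.123),(.507,-.1715,.074),(.493,-.2385,.102),(.4745,-.2995,.126)]: print(proj(c,p).round(1))
E
```

```text
clock 2.775 tcp [ 0.527  -0.1059  0.2494] gap 0.0854 F [ 0.1  0.4 -0.4] q [-0.35  0.24 -0.05  1.28  0.    1.48]
shift cm in tool now [-3.400e-01 -1.000e-02  1.624e+01] turn deg [-0.05 -0.03 -0.12]
shift cm in target frame [-0.33 -0.02 16.24]
[280.5 205.5]
[277.8 256.5]
[281.6 337.9]
[279.  414.5]
```

View pics/w1.png

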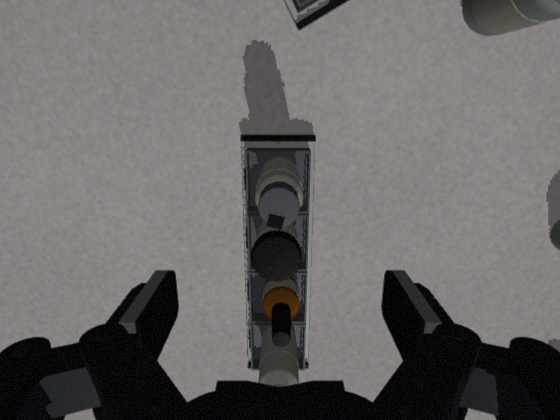

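The wrist view agrees with the triangulation: tall cap at (279,204), lid at (277,256), brush cap at (281,338), all within about 1.5 px of prediction. Descending on the tall bottle.

Call:
play_rows:
  series: "100 -0.3 0 3.5 0 0 0;100 0 0 3.5 0 0 0;100 0 0 3.5 0 0 0;100 0 0 3 0 0 0;100 0 0 1.7 0 0 0;100 0 0 1 0 0 0;100 0 0 0 0 0 0;0 0 0 0 0 0 0;0 0 0 0 0 0 0;0 0 0 0 0 0 0;0 0 0 0 0 0 0;0 0 0 0 0 0 0"
  newtons: 40

```text
clock: 4.32
tcp_pos: [0.5252, -0.1118, 0.0892]
orientation: [0.001, 0.792, 0.61, 0.0]
wrist_force: [-1.3, 1.0, 5.8]
finger_gap: 0.0389
```

```bash
python3 d.py .5537 .264 .15 104.2; python3 -c "
from h import *
snap('wrist','w2.png')"
```

```text
clock 4.325 tcp [ 0.5252 -0.1118  0.0892] gap 0.0389 F [-1.3  1.   5.8] q [-0.36  0.34 -0.33  0.9  -0.    1.47]
shift cm in tool now [37.06 -6.85 -6.1 ] turn deg [  0.06   0.04 -29.03]
shift cm in target frame [35.73 11.98 -6.08]
```

View pics/w2.png

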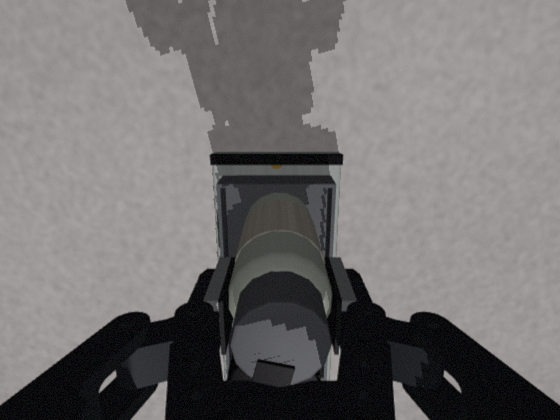

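Call:
play_rows:
  series: "0 0 0 -1 0 0 0;0 0 0 -2 0 0 0;0 0 0 -3 0 0 0;0 0 0 -1 0 0 -9.67;0 0 0 0 0 0 -9.67;0 0 0 0 0 0 -9.67;0 0 0 0 0 0 0;0 1.8 0.6 0 0 0 0;0 3.6 1.2 0 0 0 0;0 3.6 1.2 0 0 0 0;0 3.6 1.2 0 0 0 0;0 3.6 1.2 0 0 0 0"

```text
clock: 5.88
tcp_pos: [0.5371, 0.0609, 0.1583]
orientation: [-0.0, 0.615, 0.788, 0.0]
wrist_force: [0.7, -0.0, -1.1]
finger_gap: 0.0385
```

```bash
python3 d.py .5537 .264 .15 104.2
```

```text
clock 5.875 tcp [0.5371 0.0609 0.1583] gap 0.0385 F [ 0.7 -0.  -1.1] q [-0.04  0.29 -0.21  1.07  0.    1.29]
shift cm in tool now [19.3   6.55  0.84] turn deg [-0.01 -0.02 -0.13]
shift cm in target frame [19.29  6.59  0.83]
```

Call:
play_rows:
  series: "0 3.6 1.2 0 0 0 0;0 3.6 1.2 0 0 0 0;0 3.6 1.2 0 0 0 0;0 3.6 1.2 0 0 0 0;0 3 1.1 0 0 0 0;0 1.8 0.6 0 0 0 0;0 0 0 0 0 0 0;0 0 0 0 0 0 0"

```text
clock: 6.88
tcp_pos: [0.5531, 0.2601, 0.1581]
orientation: [-0.0, 0.615, 0.789, -0.0]
wrist_force: [0.4, -1.0, -1.7]
finger_gap: 0.0384
```

```bash
python3 d.py .5537 .264 .089 104.2; python3 - <<'E'
from h import *
snap('wrist','w3.png');snap('scene','s3.png')
E
```

```text
clock 6.875 tcp [0.5531 0.2601 0.1581] gap 0.0384 F [ 0.4 -1.  -1.7] q [ 0.31  0.42 -0.02  1.13 -0.    1.63]
shift cm in tool now [0.37 0.15 6.91] turn deg [-0.04  0.03 -0.07]
shift cm in target frame [0.36 0.15 6.91]
```

View pics/w3.png

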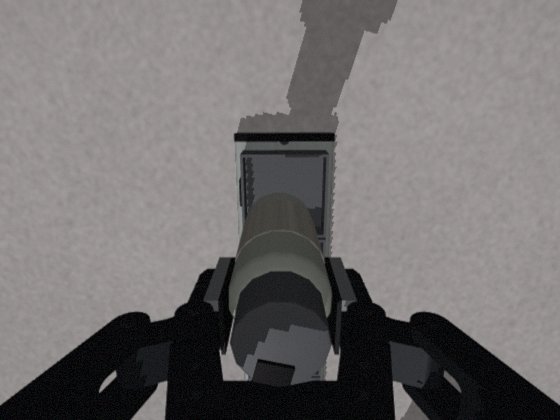

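View pics/s3.png

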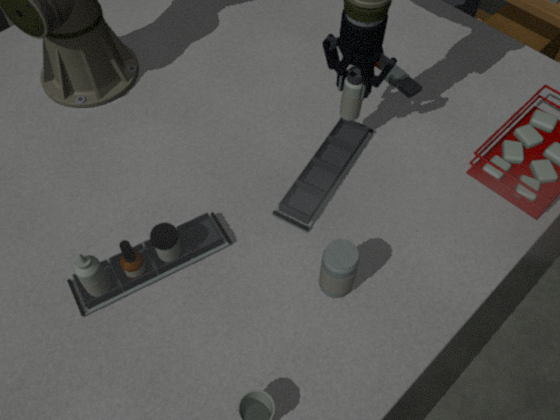

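```bash
python3 - <<'E'
from h import *
c=cal('wrist'); O=np.array([.578,.168]);a=.2477;X=np.array([np.cos(a),np.sin(a)]);Y=np.array([-np.sin(a),np.cos(a)])
for s in [-1,1]:
  for x,y,z in [(s*.032,.131,.03),(s*.032,.067,.03)]:
    print(proj(c,[*(O+X*x+Y*y),z]).round(1))
# measured: outer rim corners in picture
for u,v in [(241,151),(330,151)]:
    p=onz(c,u,v,.03); d=p[:2]-O; print(p.round(4),'rack',(d@X).round(4),(d@Y).round(4))
E
```

```text
[237.1 154.8]
[240.2 237.6]
[326.5 154.7]
[323.3 237.5]
[0.517  0.2905 0.03  ] rack -0.0291 0.1337
[0.5786 0.306  0.03  ] rack 0.0344 0.1336
```

Call:
play_rows:
  series: "0 0.3 0.3 0 0 0 0;0 0 0 2 0 0 0;0 0 0 2 0 0 0;0 0 0 1.5 0 0 0;0 0 0 0.8 0 0 0;0 0 0 0.3 0 0 0;0 0 0 0 0 0 0;0 0 0 0 0 0 0"

```text
clock: 7.98
tcp_pos: [0.5561, 0.2645, 0.093]
orientation: [0.0, 0.614, 0.789, 0.0]
wrist_force: [0.7, -0.2, -1.9]
finger_gap: 0.0382
```

```bash
python3 d.py .5537 .264 .089 104.2
```

```text
clock 7.975 tcp [0.5561 0.2645 0.093 ] gap 0.0382 F [ 0.7 -0.2 -1.9] q [ 0.31  0.48 -0.11  0.99 -0.    1.64]
shift cm in tool now [ 0.01 -0.25  0.39] turn deg [ 0.07  0.   -0.02]
shift cm in target frame [ 0.01 -0.24  0.4 ]
```

Call:
play_rows:
  series: "0 0 0 0.2 0 0 0;0 0 0 0.1 0 0 0;0 0 0 0 0 0 0;0 0 0 0 0 0 0"

```text
clock: 8.48
tcp_pos: [0.5557, 0.2643, 0.0893]
orientation: [0.0, 0.614, 0.789, 0.0]
wrist_force: [-0.7, -0.1, -1.7]
finger_gap: 0.0386
```

Call:
play_rows:
  series: "0 0 0 0.1 0 0 0;0 0 0 0.1 0 0 0;0 0 0 0 0 0 0"

```text
clock: 8.85
tcp_pos: [0.5557, 0.2644, 0.0892]
orientation: [0.0, 0.614, 0.789, 0.0]
wrist_force: [-4.7, -1.5, 10.2]
finger_gap: 0.0386
```

Contact with the cup floor (10 N up). Releasing and retreating upward.

Call:
play_rows:
  series: "0 0 0 -0.1 0 0 0;75 0 0 0 0 0 0;75 0 0 0 0 0 0;75 0 0 0 0 0 0;75 0 0 -1 0 0 0;75 0 0 -3 0 0 0;75 0 0 -5 0 0 0;75 0 0 -5 0 0 0;75 0 0 0 0 0 0"

```text
clock: 9.98
tcp_pos: [0.5582, 0.2652, 0.2342]
orientation: [0.003, 0.614, 0.789, 0.004]
wrist_force: [0.0, 0.9, -0.1]
finger_gap: 0.064
```

```bash
python3 d.py .507 -.1715 .20 75.4; python3 - <<'E'
from h import *
snap('wrist','w4.png')
E
```

```text
clock 9.975 tcp [0.5582 0.2652 0.2342] gap 0.064 F [ 0.   0.9 -0.1] q [ 0.31  0.39  0.12  1.29 -0.    1.64]
shift cm in tool now [-41.09 -15.69   3.24] turn deg [ 0.55 -0.17 28.78]
shift cm in target frame [-43.55   6.05   3.42]
```

View pics/w4.png

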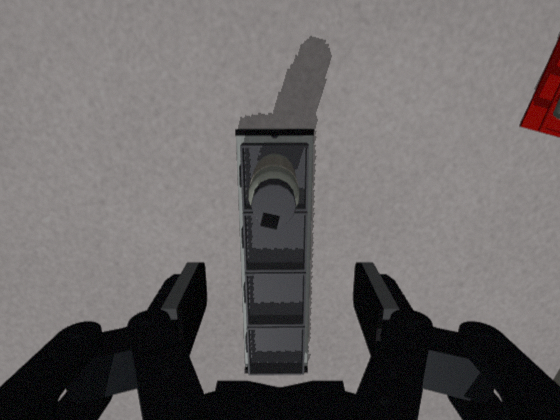

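The tall bottle stands centred in the leftmost cup, cap at (272,200). I'll use this view to check the rack model.

```bash
python3 - <<'E'
from h import *
c=cal('wrist'); O=np.array([.578,.168]);a=.2477;X=np.array([np.cos(a),np.sin(a)]);Y=np.array([-np.sin(a),np.cos(a)])
def f(n,u,v,z=.03):
    p=onz(c,u,v,z); d=p[:2]-O; print(n,p.round(4),'rack',(d@X).round(4),(d@Y).round(4))
f('TL',240,144);f('TR',309,144);f('d1L',243,211);f('d1R',307,211);f('d2L',245,271);f('d2R',307,271);f('d3L',247,326);f('d3R',307,325);f('cap',272.5,199,.123)
E
```

```text
TL [0.5144 0.2893 0.03  ] rack -0.0319 0.1332
TR [0.5756 0.3047 0.03  ] rack 0.0312 0.1331
d1L [0.5309 0.2268 0.03  ] rack -0.0312 0.0686
d1R [0.5912 0.242  0.03  ] rack 0.0309 0.0685
d2L [0.5468 0.164  0.03  ] rack -0.0312 0.0038
d2R [0.6085 0.1795 0.03  ] rack 0.0324 0.0037
d3L [0.5633 0.0999 0.03  ] rack -0.031 -0.0624
d3R [0.6259 0.1168 0.03  ] rack 0.0339 -0.0614
cap [0.5506 0.2724 0.123 ] rack -0.001 0.1079
```

Call:
play_rows:
  series: "90 -3.1 -1.2 0 0 0 0;90 -5.4 -2.06 0 0 0 0;90 -5.4 -2.06 0 0 0 0;90 -5.4 -2.06 0 0 0 0;90 -5.4 -2.06 0 0 0 0;90 -5.4 -2.06 0 0 0 0;90 -5.4 -2.06 0 0 0 0;90 -5.4 -2.06 0 0 0 9.6;90 0 0 0 0 0 9.6;90 0 0 0 0 0 9.6;90 0 0 0 0 0 0;90 0 0 0 0 0 0"

```text
clock: 11.52
tcp_pos: [0.504, -0.1701, 0.2276]
orientation: [-0.001, 0.79, 0.613, -0.0]
wrist_force: [-0.3, 2.0, -0.5]
finger_gap: 0.0771
```

```bash
python3 d.py .507 -.1715 .064 75.4; python3 - <<'E'
from h import *
snap('wrist','w5.png')
c=cal('wrist')
for p in [(.507,-.1715,.074),(.493,-.2385,.102),(.4745,-.2995,.126)]: print(proj(c,p).round(1))
E
```

```text
clock 11.525 tcp [ 0.504  -0.1701  0.2276] gap 0.0771 F [-0.3  2.  -0.5] q [-0.48  0.24 -0.11  1.22 -0.    1.35]
shift cm in tool now [-0.06  0.34 16.36] turn deg [-0.07 -0.01  0.15]
shift cm in target frame [-0.06  0.32 16.36]
[283.8 194.4]
[287.8 286.3]
[284.5 373.5]
```

View pics/w5.png

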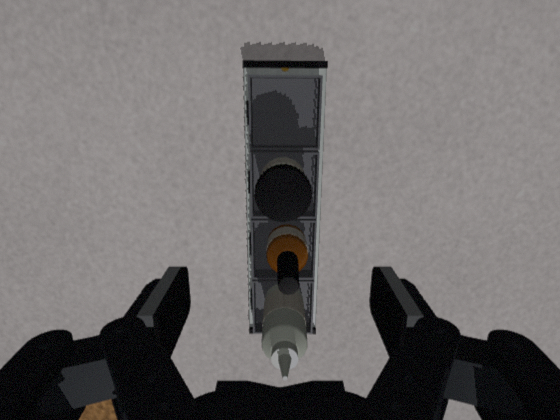

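Call:
play_rows:
  series: "90 0.1 0.33 3.5 0 0 0;90 0 0 3.5 0 0 0;90 0 0 3.5 0 0 0;90 0 0 3 0 0 0;90 0 0 1.8 0 0 0;90 0 0 1 0 0 0;90 0 0 0 0 0 0;0 0 0 0 0 0 0;0 0 0 0 0 0 0;0 0 0 0 0 0 0;0 0 0 0 0 0 0"

```text
clock: 12.95
tcp_pos: [0.5085, -0.1707, 0.0664]
orientation: [0.001, 0.791, 0.611, 0.0]
wrist_force: [-1.8, -0.4, 6.2]
finger_gap: 0.0459
```

```bash
python3 d.py .5699 .20 .134 104.2
```

```text
clock 12.95 tcp [ 0.5085 -0.1707  0.0664] gap 0.0459 F [-1.8 -0.4  6.2] q [-0.47  0.37 -0.36  0.85 -0.    1.35]
shift cm in tool now [37.42 -3.4  -6.78] turn deg [  0.1    0.06 -28.82]
shift cm in target frame [34.43 15.05 -6.76]
```

Call:
play_rows:
  series: "0 0 0 -1 0 0 0;0 0 0 -2 0 0 0;0 0 0 -3 0 0 0;0 0 0 -1 0 0 -9.6;0 0 0 0 0 0 -9.6;0 0 0 0 0 0 -9.6;0 0 0 0 0 0 0;0 1.8 0.8 0 0 0 0;0 3.6 1.6 0 0 0 0;0 3.6 1.6 0 0 0 0;0 3.6 1.6 0 0 0 0;0 3.6 1.6 0 0 0 0"

```text
clock: 14.45
tcp_pos: [0.5377, 0.0067, 0.1353]
orientation: [-0.0, 0.615, 0.788, 0.0]
wrist_force: [0.3, 0.5, -1.7]
finger_gap: 0.0459
```

```bash
python3 d.py .5695 .2015 .0664 104.2
```

```text
clock 14.45 tcp [0.5377 0.0067 0.1353] gap 0.0459 F [ 0.3  0.5 -1.7] q [-0.14  0.3  -0.26  1.01  0.    1.19]
shift cm in tool now [18.12  7.82  6.9 ] turn deg [-0.01 -0.02 -0.12]
shift cm in target frame [18.11  7.86  6.89]
```

Call:
play_rows:
  series: "0 3.6 1.6 0 0 0 0;0 3.6 1.6 0 0 0 0;0 3.6 1.6 0 0 0 0;0 3.6 1.6 0 0 0 0;0 2.4 1 0 0 0 0;0 1.3 0.45 0 0 0 0;0 0 0 0 0 0 0;0 0 0 2 0 0 0;0 0 0 2 0 0 0;0 0 0 1.5 0 0 0;0 0 0 0 0 0 0;0 0 0 0 0 0 0"

```text
clock: 15.95
tcp_pos: [0.5701, 0.1988, 0.0809]
orientation: [0.0, 0.615, 0.789, 0.0]
wrist_force: [0.4, 0.2, -1.4]
finger_gap: 0.0458
```

```bash
python3 d.py .5695 .2015 .0664 104.2; python3 - <<'E'
from h import *
snap('wrist','w6.png')
E
```

```text
clock 15.95 tcp [0.5701 0.1988 0.0809] gap 0.0458 F [ 0.4  0.2 -1.4] q [ 0.2   0.47 -0.16  0.95 -0.    1.53]
shift cm in tool now [0.28 0.   1.45] turn deg [ 0.04  0.01 -0.06]
shift cm in target frame [0.28 0.   1.45]
```

View pics/w6.png

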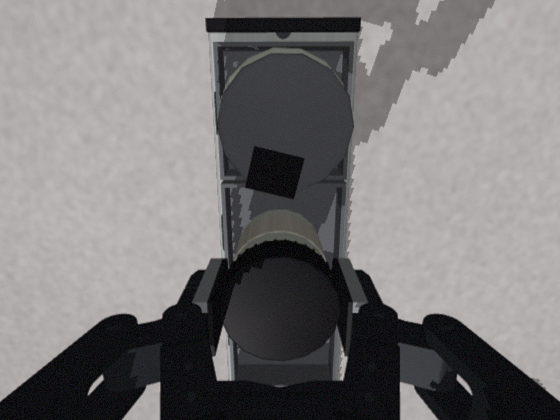

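Call:
play_rows:
  series: "0 0.2 0 0.7 0 0 0;0 0 0 0.4 0 0 0;0 0 0 0.2 0 0 0;0 0 0 0.2 0 0 0;0 0 0 0 0 0 0;0 0 0 0 0 0 0"

```text
clock: 16.75
tcp_pos: [0.569, 0.201, 0.0665]
orientation: [0.0, 0.614, 0.789, 0.0]
wrist_force: [-4.1, -1.2, 6.9]
finger_gap: 0.0458
```

Contact. Releasing.

Call:
play_rows:
  series: "0 0 0 -0.1 0 0 0;85 0 0 0 0 0 0;85 0 0 0 0 0 0;85 0 0 0 0 0 0;85 0 0 -1 0 0 0;85 0 0 -3 0 0 0;85 0 0 -5 0 0 0;85 0 0 -5 0 0 0;85 0 0 -2 0 0 0;85 0 0 0 0 0 0"

```text
clock: 18.0
tcp_pos: [0.5705, 0.2013, 0.229]
orientation: [0.002, 0.614, 0.789, 0.002]
wrist_force: [-0.6, 0.1, 0.3]
finger_gap: 0.0727
```

```bash
python3 d.py .493 -.2385 .225 75.4; python3 - <<'E'
from h import *
snap('wrist','w7.png')
E
```

```text
clock 18.0 tcp [0.5705 0.2013 0.229 ] gap 0.0727 F [-0.6  0.1  0.3] q [ 0.21  0.37  0.08  1.27 -0.    1.53]
shift cm in tool now [-40.74 -18.29   0.32] turn deg [ 0.29 -0.06 28.78]
shift cm in target frame [-44.51   3.59   0.4 ]
```

View pics/w7.png

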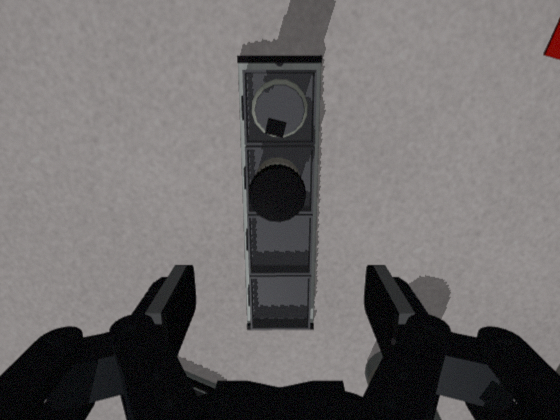

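Tall bottle (278,107) and jar (277,191) both stand centred in their cups. Next is the touch-up bottle.

Call:
play_rows:
  series: "85 -3 -1.4 0 0 0 0;85 -5.4 -2.4 0 0 0 0;85 -5.4 -2.4 0 0 0 0;85 -5.4 -2.4 0 0 0 0;85 -5.4 -2.4 0 0 0 0;85 -5.4 -2.4 0 0 0 0;85 -5.4 -2.4 0 0 0 0;85 -5.4 -2.4 0 0 0 9.6;80 0 0 0 0 0 9.6;80 0 0 0 0 0 9.6;80 0 0 0 0 0 0;80 0 0 0 0 0 0"

```text
clock: 19.55
tcp_pos: [0.4923, -0.2387, 0.2253]
orientation: [-0.001, 0.79, 0.613, -0.0]
wrist_force: [-0.3, -0.6, -0.6]
finger_gap: 0.0685
```

```bash
python3 d.py .493 -.2385 .084 75.4; python3 - <<'E'
from h import *
snap('wrist','w8.png')
c=cal('wrist')
for p in [(.493,-.2385,.102),(.4745,-.2995,.126)]: print(proj(c,p).round(1))
E
```

```text
clock 19.55 tcp [ 0.4923 -0.2387  0.2253] gap 0.0685 F [-0.3 -0.6 -0.6] q [-0.6   0.27 -0.08  1.23 -0.    1.22]
shift cm in tool now [ 0.03  0.08 14.13] turn deg [-0.09 -0.03  0.15]
shift cm in target frame [ 0.04  0.06 14.13]
[280.7 204.3]
[276.9 298.2]
```

View pics/w8.png

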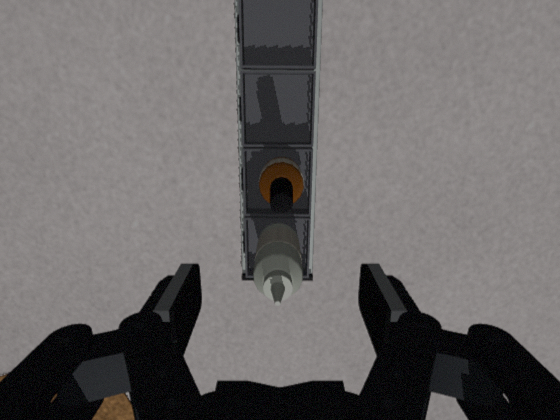

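Call:
play_rows:
  series: "70 0.1 0.1 3 0 0 0;70 0 0 3 0 0 0;70 0 0 3 0 0 0;70 0 0 2.5 0 0 0;70 0 0 1.6 0 0 0;70 0 0 0.9 0 0 0;70 0 0 0 0 0 0;0 0 0 0 0 0 0;0 0 0 0 0 0 0;0 0 0 0 0 0 0;0 0 0 0 0 0 0;0 0 0 0 0 0 0"

```text
clock: 21.1
tcp_pos: [0.4941, -0.2387, 0.0871]
orientation: [0.001, 0.791, 0.611, 0.0]
wrist_force: [-1.8, 0.7, 5.5]
finger_gap: 0.0171
```

```bash
python3 d.py .5857 .1375 .15 104.2
```

```text
clock 21.1 tcp [ 0.4941 -0.2387  0.0871] gap 0.0171 F [-1.8  0.7  5.5] q [-0.6   0.37 -0.3   0.91 -0.    1.23]
shift cm in tool now [38.71 -0.63 -6.32] turn deg [  0.04   0.05 -28.83]
shift cm in target frame [34.22 18.11 -6.29]
```

Call:
play_rows:
  series: "0 0 0 -1 0 0 0;0 0 0 -2 0 0 0;0 0 0 -3 0 0 0;0 0 0 -1 0 0 -9.6;0 0 0 0 0 0 -9.6;0 0 0 0 0 0 -9.6;0 0 0 0 0 0 0;0 1.8 0.9 0 0 0 0;0 3.5 1.8 0 0 0 0;0 3.5 1.8 0 0 0 0;0 3.5 1.8 0 0 0 0;0 3.5 1.8 0 0 0 0"

```text
clock: 22.6
tcp_pos: [0.5337, -0.0631, 0.1563]
orientation: [-0.0, 0.615, 0.788, 0.0]
wrist_force: [0.3, -0.5, -1.3]
finger_gap: 0.0166
```

```bash
python3 d.py .5857 .1375 .0871 104.2
```

```text
clock 22.6 tcp [ 0.5337 -0.0631  0.1563] gap 0.0166 F [ 0.3 -0.5 -1.3] q [-0.27  0.29 -0.22  1.06  0.    1.06]
shift cm in tool now [18.19  9.92  6.93] turn deg [ 0.   -0.02 -0.13]
shift cm in target frame [18.17  9.96  6.92]
```

Call:
play_rows:
  series: "0 3.5 1.8 0 0 0 0;0 3.5 1.8 0 0 0 0;0 3.5 1.8 0 0 0 0;0 3.5 1.8 0 0 0 0;0 2.6 1.7 0 0 0 0;0 1.5 1.0 0 0 0 0;0 0 0 0 0 0 0;0 0 0 2 0 0 0;0 0 0 2 0 0 0;0 0 0 1.5 0 0 0;0 0 0 0 0 0 0;0 0 0 0 0 0 0"

```text
clock: 24.1
tcp_pos: [0.5858, 0.134, 0.1019]
orientation: [0.0, 0.615, 0.789, 0.0]
wrist_force: [-0.3, -0.4, -0.8]
finger_gap: 0.0171
```

```bash
python3 d.py .5857 .1375 .0871 104.2; python3 - <<'E'
from h import *
snap('wrist','w9.png')
E
```

```text
clock 24.1 tcp [0.5858 0.134  0.1019] gap 0.0171 F [-0.3 -0.4 -0.8] q [ 0.09  0.44 -0.14  0.99 -0.    1.42]
shift cm in tool now [0.35 0.08 1.48] turn deg [ 0.04  0.02 -0.06]
shift cm in target frame [0.35 0.08 1.48]
```

View pics/w9.png

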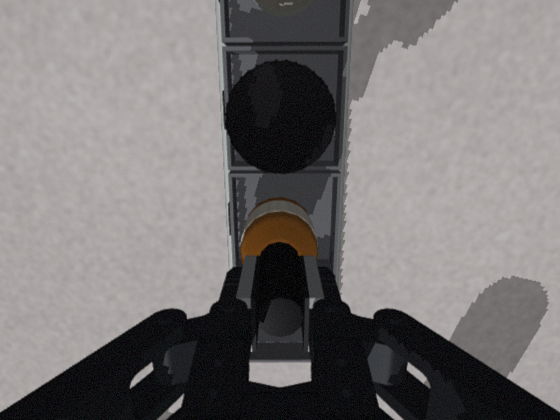

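The touch-up body is at (280,235), inside the third cup laterally and upright. Lowering.

Call:
play_rows:
  series: "0 0.3 0.1 0.7 0 0 0;0 0 0 0.4 0 0 0;0 0 0 0.2 0 0 0;0 0 0 0.2 0 0 0;0 0 0 0.1 0 0 0;0 0 0 0 0 0 0;0 0 0 0 0 0 0"

```text
clock: 25.02
tcp_pos: [0.5857, 0.1375, 0.0871]
orientation: [0.0, 0.614, 0.789, 0.0]
wrist_force: [-3.2, 0.1, 10.1]
finger_gap: 0.0168
```

Call:
play_rows:
  series: "0 0 0 -0.1 0 0 0;60 0 0 0 0 0 0;60 0 0 0 0 0 0;60 0 0 0 0 0 0;60 0 0 -1 0 0 0;60 0 0 -3 0 0 0;60 0 0 -5 0 0 0;60 0 0 -5 0 0 0;80 0 0 0 0 0 0;80 0 0 0 0 0 0"

```text
clock: 26.28
tcp_pos: [0.5856, 0.1375, 0.2265]
orientation: [0.0, 0.614, 0.789, 0.0]
wrist_force: [-0.8, -0.5, -0.7]
finger_gap: 0.0681
```

```bash
python3 d.py .4745 -.2995 .225 75.4; python3 - <<'E'
from h import *
snap('wrist','w10.png')
E
```

```text
clock 26.275 tcp [0.5856 0.1375 0.2265] gap 0.0681 F [-0.8 -0.5 -0.7] q [ 0.1   0.37  0.07  1.27 -0.    1.42]
shift cm in tool now [-39.65 -21.48   0.14] turn deg [ 0.03  0.   28.77]
shift cm in target frame [-45.09   0.26   0.15]
```

View pics/w10.png

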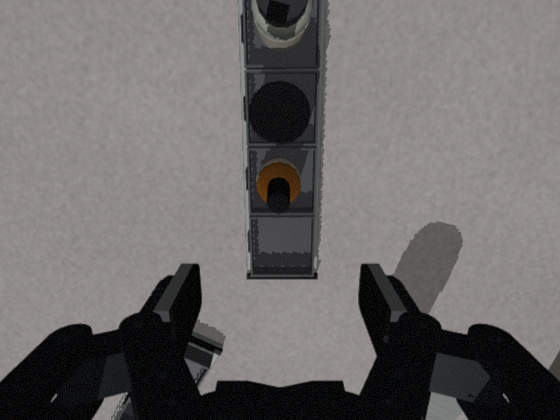

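The touch-up bottle stands upright in the third cup at (279,185). Last is the nozzle bottle.

Call:
play_rows:
  series: "85 -3.25 -1.8 0 0 0 0;85 -5.2 -2.8 0 0 0 0;85 -5.2 -2.8 0 0 0 0;85 -5.2 -2.8 0 0 0 0;85 -5.2 -2.8 0 0 0 0;85 -5.2 -2.8 0 0 0 0;85 -5.2 -2.8 0 0 0 0;85 -5.2 -2.8 0 0 0 9.6;85 0 0 0 0 0 9.6;85 0 0 0 0 0 9.6;85 0 0 0 0 0 0;85 0 0 0 0 0 0"

```text
clock: 27.82
tcp_pos: [0.4749, -0.2989, 0.2254]
orientation: [-0.001, 0.79, 0.613, -0.0]
wrist_force: [0.8, 0.1, 0.7]
finger_gap: 0.0727
```

```bash
python3 d.py .4745 -.2995 .081 75.4; python3 - <<'E'
from h import *
snap('wrist','w11.png')
c=cal('wrist')
for p in [(.4745,-.2995,.126)]: print(proj(c,p).round(1))
E
```

```text
clock 27.825 tcp [ 0.4749 -0.2989  0.2254] gap 0.0727 F [0.8 0.1 0.7] q [-0.7   0.3  -0.04  1.24 -0.    1.12]
shift cm in tool now [-0.08 -0.   14.44] turn deg [-0.09 -0.04  0.15]
shift cm in target frame [-0.07 -0.03 14.44]
[279.4 216.4]
```

View pics/w11.png

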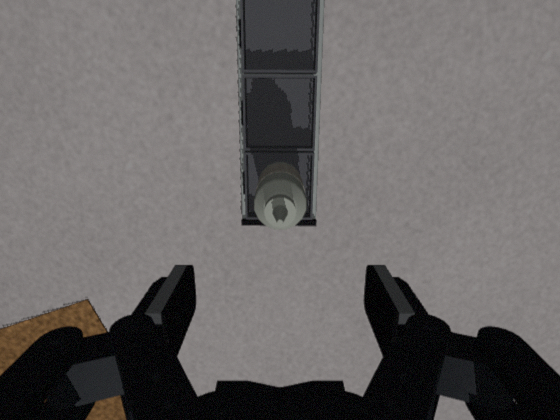

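Call:
play_rows:
  series: "85 0 0 3 0 0 0;85 0 0 3 0 0 0;85 0 0 3 0 0 0;85 0 0 2.7 0 0 0;85 0 0 1.7 0 0 0;85 0 0 0.9 0 0 0;85 0 0 0 0 0 0;0 0 0 0 0 0 0;0 0 0 0 0 0 0;0 0 0 0 0 0 0;0 0 0 0 0 0 0;0 0 0 0 0 0 0"

```text
clock: 29.38
tcp_pos: [0.4757, -0.2998, 0.0844]
orientation: [0.001, 0.791, 0.611, 0.0]
wrist_force: [-1.6, 0.8, 5.0]
finger_gap: 0.0409
```

```bash
python3 d.py .6019 .0735 .15 104.2
```

```text
clock 29.375 tcp [ 0.4757 -0.2998  0.0844] gap 0.0409 F [-1.6  0.8  5. ] q [-0.71  0.39 -0.27  0.91 -0.    1.12]
shift cm in tool now [39.3   2.79 -6.59] turn deg [  0.08   0.08 -28.82]
shift cm in target frame [33.1  21.39 -6.56]
```

Call:
play_rows:
  series: "0 0 0 -1 0 0 0;0 0 0 -2 0 0 0;0 0 0 -3 0 0 0;0 0 0 -1 0 0 -9.6;0 0 0 0 0 0 -9.6;0 0 0 0 0 0 -9.6;0 0 0 0 0 0 0;0 1.6 1.1 0 0 0 0;0 3.3 2.1 0 0 0 0;0 3.3 2.1 0 0 0 0;0 3.3 2.1 0 0 0 0;0 3.3 2.1 0 0 0 0"

```text
clock: 30.88
tcp_pos: [0.5314, -0.1302, 0.1533]
orientation: [-0.0, 0.615, 0.788, 0.0]
wrist_force: [0.1, 0.2, 0.0]
finger_gap: 0.0405
```

```bash
python3 d.py .6019 .0735 .0844 104.2
```

```text
clock 30.875 tcp [ 0.5314 -0.1302  0.1533] gap 0.0405 F [0.1 0.2 0. ] q [-0.39  0.31 -0.2   1.06  0.    0.94]
shift cm in tool now [18.04 11.79  6.9 ] turn deg [ 0.01 -0.02 -0.12]
shift cm in target frame [18.02 11.83  6.89]
```

Call:
play_rows:
  series: "0 3.3 2.1 0 0 0 0;0 3.3 2.1 0 0 0 0;0 3.3 2.1 0 0 0 0;0 3.3 2.1 0 0 0 0;0 3.1 2.1 0 0 0 0;0 1.7 1.3 0 0 0 0;0 0 0 0 0 0 0;0 0 0 2 0 0 0;0 0 0 2 0 0 0;0 0 0 1.5 0 0 0;0 0 0 0 0 0 0;0 0 0 0 0 0 0"

```text
clock: 32.38
tcp_pos: [0.6019, 0.0704, 0.0989]
orientation: [0.0, 0.615, 0.789, 0.0]
wrist_force: [-0.6, 0.0, -0.9]
finger_gap: 0.0404
```

```bash
python3 d.py .6019 .0735 .0844 104.2; python3 - <<'E'
from h import *
snap('wrist','w12.png')
E
```

```text
clock 32.375 tcp [0.6019 0.0704 0.0989] gap 0.0404 F [-0.6  0.  -0.9] q [-0.02  0.45 -0.13  0.99 -0.    1.31]
shift cm in tool now [0.3  0.08 1.45] turn deg [ 0.04  0.02 -0.06]
shift cm in target frame [0.3  0.08 1.45]
```

View pics/w12.png

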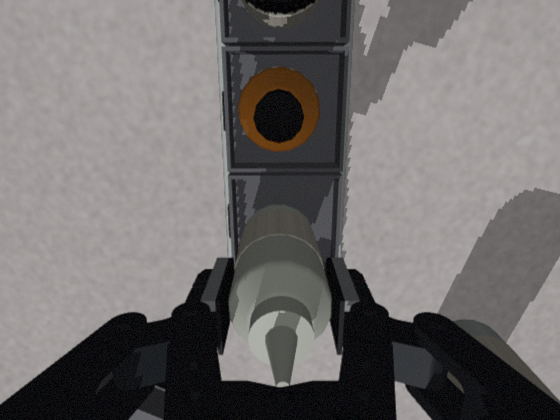

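The bottle is over the last cup, laterally centred at (281,260), and upright.

Call:
play_rows:
  series: "0 0.3 0.1 0.7 0 0 0;0 0 0 0.4 0 0 0;0 0 0 0.2 0 0 0;0 0 0 0.2 0 0 0;0 0 0 0.1 0 0 0;0 0 0 0 0 0 0;0 0 0 0 0 0 0"

```text
clock: 33.3
tcp_pos: [0.6015, 0.0739, 0.0844]
orientation: [0.0, 0.614, 0.789, 0.0]
wrist_force: [-5.8, 0.1, 12.7]
finger_gap: 0.0404
```

Call:
play_rows:
  series: "0 0 0 -0.1 0 0 0;75 0 0 0 0 0 0;75 0 0 0 0 0 0;75 0 0 0 0 0 0;75 0 0 -1 0 0 0;75 0 0 -3 0 0 0;75 0 0 -5 0 0 0;75 0 0 -5 0 0 0;75 0 0 0 0 0 0;75 0 0 0 0 0 0"

```text
clock: 34.55
tcp_pos: [0.6017, 0.0739, 0.2235]
orientation: [0.0, 0.614, 0.789, 0.0]
wrist_force: [-0.4, 0.2, -1.0]
finger_gap: 0.0641
```

Call:
play_rows:
  series: "75 -5 -2 0 0 0 0;75 -5 -2 0 0 0 0;75 -5 -2 0 0 0 0;75 -5 -2 0 0 0 0;75 -5 -2 0 0 0 0;75 -5 -2 0 0 0 0;75 0 0 0 0 0 0;75 0 0 0 0 0 0"

```text
clock: 35.55
tcp_pos: [0.558, -0.2458, 0.2217]
orientation: [-0.002, 0.615, 0.789, 0.0]
wrist_force: [-0.7, 0.2, 0.2]
finger_gap: 0.0635
```

```bash
python3 - <<'E'
from h import *
a=snap('top','t13.png');b=snap('scene','s13.png')
f=lambda im,x0,y0,x1,y1:cv2.resize(np.clip(im[y0:y1,x0:x1,::-1].astype(float)*1.8,0,255).astype('uint8'),None,fx=4,fy=4,interpolation=cv2.INTER_CUBIC)
cv2.imwrite('pics/zt13.png',f(a,95,100,295,245+30-25)); cv2.imwrite('pics/zs13.png',f(b,255,90,395,235))
E
```

```text
(no output)
```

View pics/zt13.png

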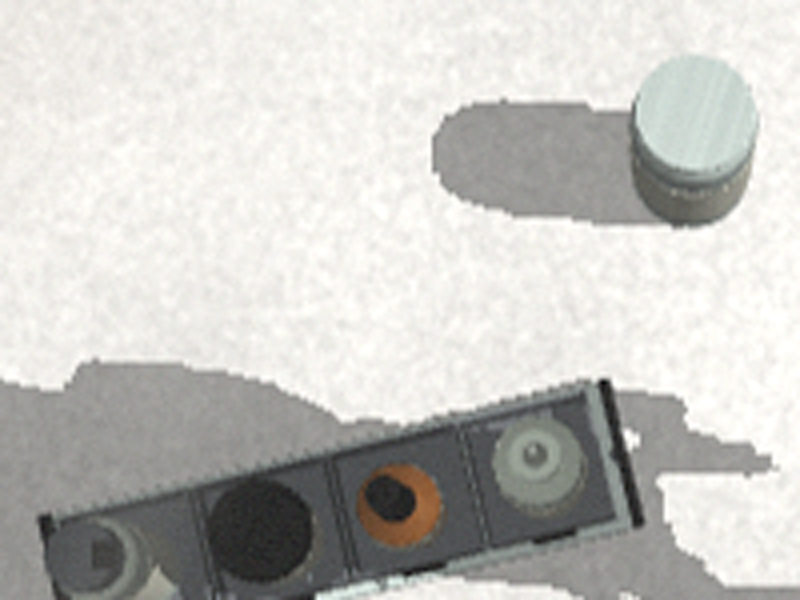

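View pics/zs13.png

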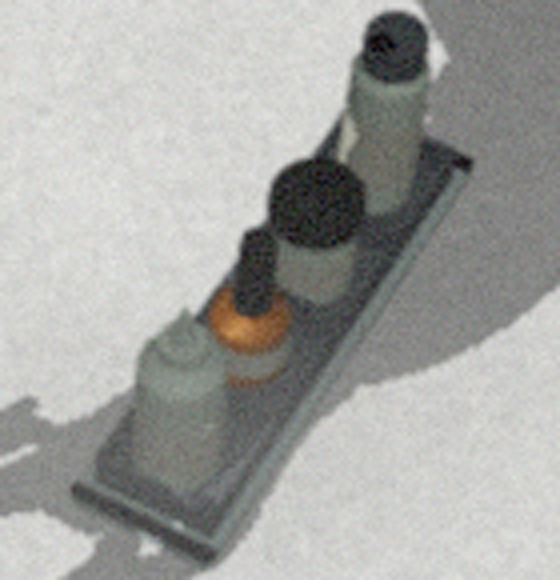

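View pics/s13.png

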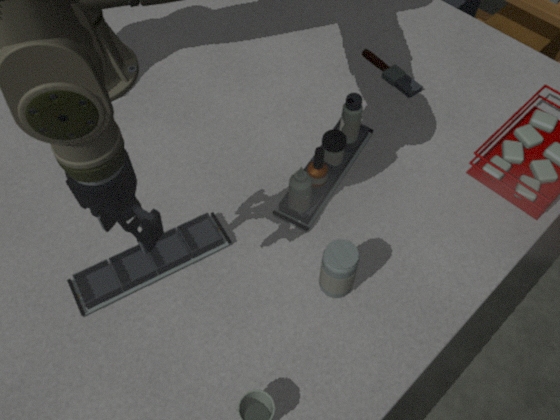

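All four stand in order and the can has not moved. A final numeric check of the tops against the rack.

```bash
python3 - <<'E'
from h import *
ct,cs=cal('top'),cal('scene'); O=np.array([.5776,.1695]);a=.2477;X=np.array([np.cos(a),np.sin(a)]);Y=np.array([-np.sin(a),np.cos(a)])
T=lambda u,v,o,s=4:(o[0]+(u+.5)/s-.5,o[1]+(v+.5)/s-.5)
for n,t,s in [('tall',(85,556),(396,44)),('jar',(261,530),(320,203)),('touch',(380,492),(259,240)),('noz',(535,452),(185,314)),('can',(697,113),(None,))]:
    if n=='can': print(n,onz(ct,*T(*t,(95,100)),.11).round(4),onz(ct,268,128,.11).round(4)); continue
    p,g=tri(ct,T(*t,(95,100)),cs,T(*s,(255,90))); d=p[:2]-O; print(n,p.round(4),round(g,4),'rack x,y',(d@X).round(4),(d@Y).round(4))
s=get_state();print(s['clock'],s['wrist_force'].round(1),abs(s['qvel']).max())
E
```

```text
tall [0.5545 0.2644 0.1195] 0.0009 rack x,y 0.0009 0.0976
jar [0.5706 0.1975 0.0714] 0.0017 rack x,y 0.0001 0.0288
touch [0.5843 0.1375 0.1058] 0.0009 rack x,y -0.0013 -0.0326
noz [0.601  0.0681 0.128 ] 0.0014 rack x,y -0.0022 -0.104
can [ 0.7598 -0.0033  0.11  ] [ 0.7595 -0.0017  0.11  ]
35.65 [ 0.2 -0.1 -0.9] 0.009257265140279462
```

```bash
python3 -c "
from h import *
print(workorder.hand_in())"
```

```text
the job is handed in; nothing more can be done
None
```

I moved all four bottles to the empty rack in the same left-to-right order: tall bottle, low jar, touch-up bottle, nozzle bottle. The job was handed in at about 36 s on the robot's clock, and the hand-in gives no verdict.

- **Position:** The final check from the top and scene cameras puts every bottle within about 3 mm of the row's centre line. Along the row they stand at +98, +29, -33 and -104 mm, against cup centres at +99, +33, -33 and -99 mm.
- **Height and tilt:** The measured tops are within about 4 mm of what they should be standing on the cup floors. All four look upright in the pictures.
- **Thinner can:** It shows no movement beyond the 2 mm measuring error.
- **Robot:** The gripper was empty and clear of everything, with no contact force. Contact at each set-down was 13 N or less.
- **Disagreement:** The wrist camera placed the rack about 3 mm farther along the row than the other two cameras did. I took a value halfway between. An early wrist picture also showed the tall bottle about 6 mm off its cup centre, but the final two-camera check put it within 2 mm.

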